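# Load a strip carrier and start the analyser

### The job

One of the three carriers in the analyser's loading tray, the one with the dark test strips, has been left part-way out: push it fully home by its handle, then switch its lane on by pressing down the far end of the rocker in line with it, and then press the green start key fully in and let it spring back. Only push and press: pick nothing up, and leave the empty carriers, the other lanes' rockers, the red stop key and the loose things on the bench as they are.

Things in the scene. Friction and masses are not known exactly. Their poses are not given: they have to be found in the camera images.
- analyser: Ivory strip analyser, fixed, 520 mm wide. Origin on the table below the tray's front edge, at mid-width; x runs into it (away from the robot), y left, z up. Tray 22 mm high: x 0 to 100, y -80 to 148 mm; lanes at y = 100, 34, -32, parted from x = 45 by guides 30 mm high. Console: x 100 to 240, rising from 95 to 123 mm. Cover behind: 185 mm; touch screen at its back left: 310 mm.
- carrier_loaded_face (a point): Front face, centre, of the handle of the carrier with three dark, blue-dotted strips, the one left part-way out, in any lane. The handle is a white block 46 wide (y) x 14 deep (x) x 36 mm tall, 24 to 60 mm above the table (this point: 42 mm), with a black label. It faces the robot; axes as the analyser's. Fully home, this face is at x = 30 mm of the analyser.
- carrier_loaded (a joint): How far the loaded carrier stands out towards the robot (m): 0 is fully home, starts between 0.035 and 0.055. It slides along the analyser's x with about 2 N of friction, stays where it is left, and comes up hard against its stop at 0.
- carrier_empty_a_face (a point): One empty carrier (no strips), already fully home in one of the lanes: centre of the front face of its handle, of the same size. To be left home.
- carrier_empty_a (a joint): How far that empty carrier stands out, in m (0 home, at the start too).
- carrier_empty_b_face (a point): The other empty carrier (no strips), already fully home in one of the lanes: centre of the front face of its handle, of the same size. To be left home.
- carrier_empty_b (a joint): How far that empty carrier stands out, in m (0 home, at the start too).
- rocker_left_far (a point): Left lane's white rocker, in line with that lane (y = 100 mm of the analyser), 25 wide x 40 mm long (along x), V-shaped top. Off: near half (ring mark) lies flat, far half (green bar, away from the robot) stands up, its far edge 5 mm proud. This point: top of the far half, 13 mm beyond the pivot; it sinks about 3.5 mm when the rocker goes on.
- rocker_left (a joint): That rocker's angle in rad: 0 off (near end down, as all three start), 0.26 on (far end down). Pressing down on its far half takes about 3 N all the way, until it comes hard against its stop; it stays where it is left.
- rocker_mid_far (a point): Mid lane's white rocker, in line with that lane (y = 34 mm of the analyser), 25 wide x 40 mm long (along x), V-shaped top. Off: near half (ring mark) lies flat, far half (green bar, away from the robot) stands up, its far edge 5 mm proud. This point: top of the far half, 13 mm beyond the pivot; it sinks about 3.5 mm when the rocker goes on.
- rocker_mid (a joint): That rocker's angle in rad: 0 off (near end down, as all three start), 0.26 on (far end down). Pressing down on its far half takes about 3 N all the way, until it comes hard against its stop; it stays where it is left.
- rocker_right_far (a point): Right lane's white rocker, in line with that lane (y = -32 mm of the analyser), 25 wide x 40 mm long (along x), V-shaped top. Off: near half (ring mark) lies flat, far half (green bar, away from the robot) stands up, its far edge 5 mm proud. This point: top of the far half, 13 mm beyond the pivot; it sinks about 3.5 mm when the rocker goes on.
- rocker_right (a joint): That rocker's angle in rad: 0 off (near end down, as all three start), 0.26 on (far end down). Pressing down on its far half takes about 3 N all the way, until it comes hard against its stop; it stays where it is left.
- start_top (a point): Centre of the top of the green start key, a round key 28 mm across in a grey collar 44 mm across, on the console at x = 168, y = -118 mm of the analyser, about 127 mm above the table. It stands 6 mm above its collar and goes in along the console's normal (0.2 rad from vertical, leaning towards the robot).
- start (a joint): Travel of the green start key in m: 0 up, 0.006 fully in, where it takes 5 N (1.5 N to begin). Springs back when let go.
- stop_top (a point): Centre of the top of the red stop key, same size, 74 mm to the right of the green one. To be left alone.
- stop (a joint): Travel of the red stop key in m (0 up).
- reagent_bottle: Small amber glass bottle with a white cap, 42 mm across, 82 mm tall, loose on the table in front of the analyser, to the right of the loading tray, below the two keys. Origin at the centre of its foot. To be left alone.
- scanner: Hand scanner, black with a teal top, 105 x 60 x 36 mm, lying loose on the table to the left of the loading tray. Origin under its centre. To be left alone.
- tub: Closed tub, straw-coloured with a white lid with a blue spot, 70 mm across, 46 mm tall, loose on the table at the right. Origin at the centre of its foot. To be left alone.
- strip_box: White box with a blue lid, 64 x 107 x 42 mm, loose on the table in front and to the right. Origin under its centre. To be left alone.
- tube_rack: Blue rack of capped blood tubes, 50 x 160 x 88 mm, loose on the table at the left. Origin under its centre. To be left alone.
- marker: White marker pen with a blue cap, 140 mm long, 15 mm thick, lying loose on the table in front and to the left. Origin under its middle. To be left alone.

How it is judged:
On the way, in this order (a step that is already met when the one before it is completed fails the run):
1. the loaded carrier is pushed fully home (value of joint carrier_loaded below 0.003 m), for 0.1 s.
2. the rocker of its lane is switched on (((y of carrier_loaded_face in the frame of analyser above 0.067 m and value of joint rocker_left above 0.2 rad) or (y of carrier_loaded_face in the frame of analyser between 0.001 and 0.067 m and value of joint rocker_mid above 0.2 rad) or (y of carrier_loaded_face in the frame of analyser below 0.001 m and value of joint rocker_right above 0.2 rad))), for 0.1 s.
3. the green start key is pressed (value of joint start above 0.0045 m), for 0.05 s.
4. the green start key is let go (value of joint start below 0.001 m), for 0.1 s.
At the end, for the whole second after the job is handed in: The loaded carrier is home to within 3 mm, its lane's rocker is on (over 0.2 rad) and the other two are off, both empty carriers are home to within 5 mm, and the start and stop keys are up (value of joint carrier_loaded below 0.003 m and ((y of carrier_loaded_face in the frame of analyser above 0.067 m and value of joint rocker_left above 0.2 rad) or (y of carrier_loaded_face in the frame of analyser between 0.001 and 0.067 m and value of joint rocker_mid above 0.2 rad) or (y of carrier_loaded_face in the frame of analyser below 0.001 m and value of joint rocker_right above 0.2 rad)) and not ((y of carrier_loaded_face in the frame of analyser below 0.067 m and value of joint rocker_left above 0.1 rad) or (y of carrier_loaded_face in the frame of analyser above 0.067 m and value of joint rocker_mid above 0.1 rad) or (y of carrier_loaded_face in the frame of analyser below 0.001 m and value of joint rocker_mid above 0.1 rad) or (y of carrier_loaded_face in the frame of analyser above 0.001 m and value of joint rocker_right above 0.1 rad)) and value of joint each of start, stop below 0.001 m and value of joint each of carrier_empty_a, carrier_empty_b below 0.005 m); the robot touches nothing.
It fails at once if a rocker is thrown before the loaded carrier is home (value of joint carrier_loaded above 0.004 m and value of joint any of rocker_left, rocker_mid, rocker_right above 0.13 rad).
It fails at once if another lane's rocker is thrown or the red stop key is pressed (value of joint stop above 0.003 m or ((y of carrier_loaded_face in the frame of analyser below 0.067 m and value of joint rocker_left above 0.13 rad) or (y of carrier_loaded_face in the frame of analyser above 0.067 m and value of joint rocker_mid above 0.13 rad) or (y of carrier_loaded_face in the frame of analyser below 0.001 m and value of joint rocker_mid above 0.13 rad) or (y of carrier_loaded_face in the frame of analyser above 0.001 m and value of joint rocker_right above 0.13 rad))).
It fails at once if the start key is pressed before the carrier is home and its lane is on (value of joint start above 0.003 m and (value of joint carrier_loaded above 0.004 m or (y of carrier_loaded_face in the frame of analyser above 0.067 m and value of joint rocker_left below 0.2 rad) or (y of carrier_loaded_face in the frame of analyser between 0.001 and 0.067 m and value of joint rocker_mid below 0.2 rad) or (y of carrier_loaded_face in the frame of analyser below 0.001 m and value of joint rocker_right below 0.2 rad))).
It fails at once if a carrier is drawn out (value of joint carrier_loaded above 0.062 m or value of joint any of carrier_empty_a, carrier_empty_b above 0.008 m).
It fails at once if a bystander is lifted, shoved or knocked over (moved more than 25 mm or tipped) (distance of any of reagent_bottle, scanner, tub, strip_box, tube_rack, marker from where it was at the start of the episode above 0.025 m or angle between any of reagent_bottle, scanner, tub, strip_box, tube_rack, marker's own z axis and vertical above 0.35 rad).
It also fails if it takes over 48 s, if anything falls off the work surface, if the arm or the gripper's body presses on something with over 40 N, if the wrist force passes 120 N, or if a joint passes its speed limit or range.

### The arm

A 6-joint arm with a two-finger parallel gripper is mounted at the origin on the work surface. World frame = base frame: x ahead of the robot, y to its left, z up, the work surface at z = 0. Lengths are in m, angles in rad, forces in N, time in s.
With the tool pointing down it reaches from about 0.425 to 0.95 m from the base axis. Payload 3.5 kg.
Tool frame: the origin (TCP) lies at the very end of the fingers, on their centre line; the grasp point (between the pads) lies 19 mm behind it (ctrl.grip_point_offset is the distance from the TCP to the grasp point, in m); z points along the fingers, y is the line along which they close (so a half turn about z gives the same grasp; the last joint's range is limited). The gripper opens to 85 mm and grips with 20 to 120 N. Pads are 22 mm wide; open, the fingers measure 114 mm over their backs; the gripper's body (76 mm by 85 mm) begins 54 mm behind the grasp point. The pads swing forward as they close: fully open they stand 13 mm farther back than shut.
Start: joints at [-1.373, 0.286, 1.577, -0, 1.279, -0.15], TCP at [0.23, -0.635, 0.231] pointing down, gripper open.
Joint ranges: [-2.77, 2.77], [-0.9, 2.22], [0.21, 2.48], [-1.53, 4.67], [0.24, 2.81], [-2.84, 2.84]. Speed limits (rad/s): [2.79, 2.79, 3.14, 3.14, 3.14, 3.14].

### API

Orientations are given as a unit quaternion [x, y, z, w].
In Python, from plant import ctrl gives the robot as it stands. The module is installed in compiled form; this text tells all that it offers.
- The arm moves only by the shell command python3 -m pendant 'ROWS' [OPENING] [FORCE]. ROWS is JSON, a list of rows, each an object of numbers: "dx", "dy", "dz": the shift along the tool's x, y, z in cm; "twist": the turn about the tool's z in degrees. A call has 1 to 10 rows; each row is the pose to reach, as a shift and turn from the pose commanded when the call began, along the tool's axes at that moment; what a row does not reach only later rows make up. A row lasts 1/8 s, in which the tool goes at most 62.5 mm and 10.7 degrees, less where a joint would pass 70% of its speed; a pose out of reach is approached as far as the arm can. A call with a gripper value outside its range is refused whole. OPENING is the opening in per cent of the stroke, from 0 (shut) to 100 (fully open), set as the call begins (- or left out, the last holds). The fingers move at their own pace and stop on an object; FORCE is the grip in N (left out, the last holds). Time passes only in rows, so rows that repeat a pose let the fingers close. It gives the time, the measured TCP pose, the force, the opening and the grip force at its end, in the units of the state.
- ctrl.get_state(): the state, without advancing time (a new reading comes with each control period).
- ctrl.read_camera(name): name is "side" or "top"; returns a dict with "img" (400x640x3 uint8, red, green, blue), "depth" (400x640 float32, m along the optical axis (not along the pixel's ray), 0 where there is no reading), "camera_matrix" (3x3 intrinsics, pixels), "xyz" and "rotation" of the camera in the world. Camera axes: x right, y up, looking along -z (the intrinsics and any distortion apply to the point x, -y, -z); pixel columns grow to the right and rows downward; lengths in m; the calibration is good to about 2 mm. A picture is of the moment at which its call begins.
- ctrl.sign_off(): hands the job in; it is judged then, once.
The state is a dict: "time": time; "qpos": joint angles; "dq": joint speeds; "joint_efforts": joint torques, N m; "eef_pos": TCP position; "tcp_rot": TCP orientation; "contact_force": force on the tool from outside, world axes, zero at the start; "wrist_torque": the same for the moment, N m; "opening": opening from 0.0 (shut) to 1.0 (fully open); "finger_force": force on a finger pad.
Only numpy, scipy, OpenCV 4.12 (cv2) and the standard library are available. Lean on these libraries where they do the work, as an engineer would, in place of code of your own. Each camera call takes 0.05 s, during which the arm holds its last target. There are 200 camera calls.

## Working session

There is one attempt and no reset: what is moved stays moved. The work goes in short steps, Python scripts to look and compute and a shell command to move; the robot and the scene stay as the last step left them, time stands still between calls to the robot, and variables do not carry over. Pictures are saved under pics/ and viewed, at most 10 in all, crops included, and the job is handed in when it is done.

```bash
mkdir -p pics; cat > h.py <<'E'
import numpy as np, cv2
from plant import ctrl
def snap(n):
    c=ctrl.read_camera(n); np.savez(f'{n}.npz',**c); return c
def load(n): return dict(np.load(f'{n}.npz'))
def pt(c,u,v,r=1,z=None):
    """world point at pixel via depth"""
    u=int(round(u));v=int(round(v))
    d=c['depth'][v-r:v+r+1,u-r:u+r+1]; d=np.median(d[d>0])
    K=c['camera_matrix']; p=np.array([(u-K[0,2])/K[0,0]*d,-(v-K[1,2])/K[1,1]*d,-d])
    return c['rotation']@p+c['xyz']
def pix(c,P):
    p=c['rotation'].T@(np.array(P)-c['xyz']);K=c['camera_matrix']
    return K[0,0]*p[0]/-p[2]+K[0,2],K[1,1]*-p[1]/-p[2]+K[1,2]
E
python3 - <<'E'
from h import *
for n in('side','top'):
    c=snap(n); cv2.imwrite(f'pics/{n}0.png',c['img'][:,:,::-1]); print({k:v for k,v in c.items() if k not in('img','depth')})
s=ctrl.get_state(); print(s)
E
```

```text
{'camera_matrix': array([[487.15263553,   0.        , 319.5401076 ],
       [  0.        , 487.15263553, 203.2506838 ],
       [  0.        ,   0.        ,   1.        ]]), 'xyz': array([ 0.03507242, -0.92257589,  1.29075072]), 'rotation': array([ 0.34821251, -0.08072916, -0.22997776,  0.90517461])}
{'camera_matrix': array([[427.12332403,   0.        , 319.91930007],
       [  0.        , 427.12332403, 201.14735379],
       [  0.        ,   0.        ,   1.        ]]), 'xyz': array([0.37310202, 0.03275613, 1.48491631]), 'rotation': array([ 0.0434893 , -0.03874221, -0.70239561,  0.70939984])}
{'time': 0.1, 'qpos': array([-1.37299028e+00,  2.87127000e-01,  1.57804130e+00, -5.03018240e-06,
        1.27859591e+00, -1.50008055e-01]), 'dq': array([ 1.47870769e-06, -3.81319570e-05, -2.87430232e-03,  1.07374170e-03,
       -2.98647985e-04, -4.29691451e-05]), 'joint_efforts': array([ 4.84821339e-04, -4.07295156e+01, -2.93698007e+01, -1.73394442e-04,
        3.43707841e-03,  8.08812729e-06]), 'eef_pos': array([ 0.22997229, -0.63398087,  0.23004642]), 'tcp_rot': array([ 9.84915536e-01,  1.73032390e-01, -2.83534741e-05, -1.08540771e-03]), 'contact_force': array([ 0.29976302,  0.28457242, -0.43106176]), 'wrist_torque': array([-0.01400143, -0.01175967, -0.00992686]), 'finger_force': 0.0, 'opening': 0.9992604441629099}
```

View pics/top0.png

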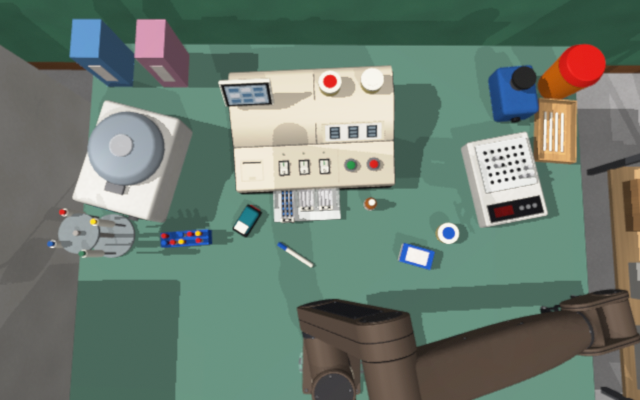

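View pics/side0.png

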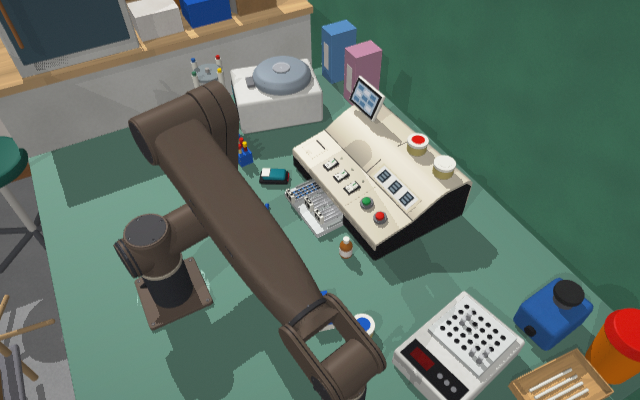

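The top view shows the analyser at (235–393, 70–190) and its tray at (275–340, 190–220). The dark strips are in the left lane at about (287,205), the rockers at (284/304/324,167), the green key at (350,165) and the bottle at (371,203). Next I'll enlarge both views.

```bash
cat >> h.py <<'E'
from scipy.spatial.transform import Rotation as R
_l=load
def load(n):
    c=_l(n)
    if c['rotation'].shape==(4,): c['rotation']=R.from_quat(c['rotation']).as_matrix()
    return c
def crop(n,x,y,w,h,s,out):
    c=load(n); cv2.imwrite(out,cv2.resize(c['img'][y:y+h,x:x+w,::-1],None,fx=s,fy=s,interpolation=cv2.INTER_CUBIC))
E
python3 - <<'E'
from h import *
crop('top',225,140,180,100,4.4,'pics/topc.png')
crop('side',270,130,140,105,5.6,'pics/sidec.png')
E
```

```text
(no output)
```

View pics/topc.png

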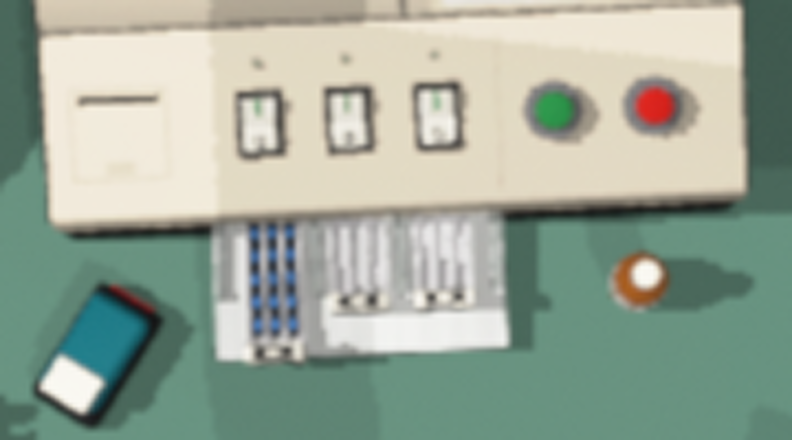

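View pics/sidec.png

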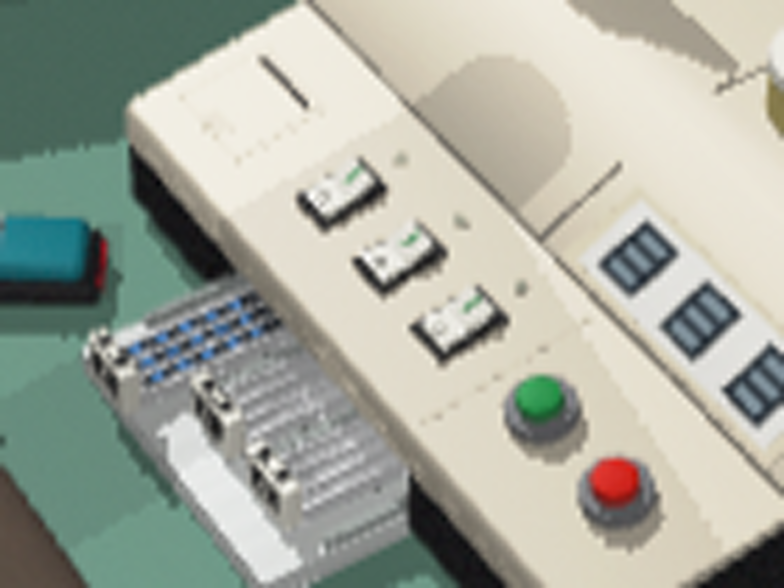

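The enlarged top view has the loaded carrier's handle at (276,352) and the left rocker at (260,123). The keys are green (554,108) and red (656,104), and the tray's front corners are (217,361) and (509,347). In the side crop the keys are (541,397) and (616,480), and the rockers are (342,193), (400,257) and (460,322). I'll fit the analyser pose from these.

```bash
cat > fit.py <<'E'
from h import *
from scipy.optimize import least_squares
T=load('top');S=load('side')
t=lambda u,v:(225+u/4.4,140+v/4.4); s=lambda u,v:(270+u/5.6,130+v/5.6)
px=lambda f,a:f
obs=[(T,t(554,106),(.168,-.118,.127)),(T,t(656,104),(.168,-.192,.127)),(S,s(541,397),(.168,-.118,.127)),(S,s(616,480),(.168,-.192,.127)),
(T,t(217,361),(0,.148,.022)),(T,t(509,347),(0,-.08,.022)),
(T,t(260,123),('p',.1,.112)),(T,t(349,120),('p',.034,.112)),(T,t(438,117),('p',-.032,.112)),
(S,s(342,193),('p',.1,.112)),(S,s(400,257),('p',.034,.112)),(S,s(460,322),('p',-.032,.112))]
def W(q,P):
    x=q[3] if P[0]=='p' else P[0]; c,n=np.cos(q[2]),np.sin(q[2])
    return np.array([q[0]+c*x-n*P[1],q[1]+n*x+c*P[1],P[2]])
f=lambda q:np.concatenate([np.array(pix(C,W(q,P)))-uv for C,uv,P in obs])
r=least_squares(f,[.6,0,0,.165],loss='soft_l1'); q=r.x
if __name__=='__main__':
    print(q,f(q).reshape(-1,2).round(1).tolist())
    for C,uv,P in obs: print(P,W(q,P).round(3),pt(C,*uv).round(3))
    # handle: top centre
    c,n=np.cos(q[2]),np.sin(q[2]); Rm=np.array([[c,n],[-n,c]])
    for C,uv in((T,t(276,350)),(S,s(112,342)),(S,s(112,365)),(T,t(357,300)),(T,t(442,297)),(T,t(640,270)),(T,t(95,330))):
        w=pt(C,*uv); print('w',w.round(3),'an',(Rm@(w[:2]-q[:2])).round(4))
E
python3 fit.py
```

```text
[0.47841808 0.0514805  0.05058805 0.16851716] [[0.5, 0.4], [0.2, -0.1], [-0.0, -0.4], [0.1, -0.4], [-0.0, -0.2], [0.0, 0.3], [0.3, -0.0], [0.3, -0.2], [0.3, -0.3], [-0.2, -0.4], [-0.4, -0.5], [-0.4, -0.3]]
(0.168, -0.118, 0.127) [ 0.652 -0.058  0.127] [ 0.653 -0.056  0.13 ]
(0.168, -0.192, 0.127) [ 0.656 -0.132  0.127] [ 0.654 -0.13   0.131]
(0.168, -0.118, 0.127) [ 0.652 -0.058  0.127] [ 0.65  -0.064  0.132]
(0.168, -0.192, 0.127) [ 0.656 -0.132  0.127] [ 0.651 -0.137  0.132]
(0, 0.148, 0.022) [0.471 0.199 0.022] [ 0.472  0.203 -0.001]
(0, -0.08, 0.022) [ 0.482 -0.028  0.022] [ 0.485 -0.03  -0.001]
('p', 0.1, 0.112) [0.642 0.16  0.112] [0.641 0.161 0.117]
('p', 0.034, 0.112) [0.645 0.094 0.112] [0.645 0.096 0.115]
('p', -0.032, 0.112) [0.648 0.028 0.112] [0.645 0.027 0.117]
('p', 0.1, 0.112) [0.642 0.16  0.112] [0.639 0.154 0.118]
('p', 0.034, 0.112) [0.645 0.094 0.112] [0.641 0.087 0.117]
('p', -0.032, 0.112) [0.648 0.028 0.112] [0.645 0.021 0.116]
w [0.475 0.149 0.057] an [0.0019 0.098 ]
w [0.478 0.157 0.061] an [0.0052 0.1059]
w [0.471 0.143 0.058] an [-0.0027  0.0918]
w [0.516 0.09  0.061] an [0.0394 0.0362]
w [0.517 0.026 0.059] an [ 0.037  -0.0275]
w [ 0.539 -0.123  0.08 ] an [ 0.052 -0.177]
w [0.493 0.292 0.034] an [0.0264 0.2391]
```

Analyser origin is about (0.478, 0.0515) with a yaw of 0.051 rad. The loaded carrier is in the left lane, standing out about 4 cm. Next I work out the approach rows.

```bash
cat > go.py <<'E'
# usage: go.py 'w|a x y z' ... : tool-axis shifts (cm) from the present pose to world / analyser points (m); twist to align
import sys; from h import *
Q=(.4784,.0515,.0506)
s=ctrl.get_state(); M=R.from_quat(s['tcp_rot']).as_matrix()
c,n=np.cos(Q[2]),np.sin(Q[2]); p0=s['eef_pos']
d=p0[:2]-Q[:2]; print('t',s['time'],'w',p0.round(4),'an',(d@[c,n]).round(4),(d@[-n,c]).round(4),'F',s['contact_force'].round(1),'q',s['qpos'].round(2),
 'twist',np.degrees(np.arctan2(M[1,0],M[0,0])-Q[2]).round(1))
for a in sys.argv[1:]:
    f,*v=a.split(); x,y,z=map(float,v)
    if f=='a': x,y=Q[0]+c*x-n*y,Q[1]+n*x+c*y
    D=np.array([x,y,z])-p0; print(a,(M.T@D*100).round(1),'dist',np.linalg.norm(D).round(3))
E
python3 go.py 'w .45 -.40 .23' 'w .48 -.2 .23' 'w .48 0 .22' 'a -.04 .1 .18' 'a -.04 .1 .04'
```

```text
t 0.1 w [ 0.23  -0.634  0.23 ] an -0.2828 -0.672 F [ 0.3  0.3 -0.4] q [-1.37  0.29  1.58 -0.    1.28 -0.15] twist 17.0
w .45 -.40 .23 [ 28.7 -14.5   0. ] dist 0.321
w .48 -.2 .23 [ 38.3 -32.3   0.1] dist 0.501
w .48 0 .22 [ 45.1 -51.1   1.1] dist 0.682
a -.04 .1 .18 [ 45.8 -66.7   5.2] dist 0.811
a -.04 .1 .04 [ 45.8 -66.7  19.2] dist 0.831
```

```bash
python3 -m pendant '[{"dx":5.2,"dy":-2.6,"twist":4},{"dx":10.4,"dy":-5.2,"twist":8},{"dx":15.7,"dy":-7.8,"twist":12},{"dx":21,"dy":-10.5,"twist":15},{"dx":25.5,"dy":-12.8,"twist":17},{"dx":29,"dy":-16,"twist":17},{"dx":31.5,"dy":-20.5,"twist":17},{"dx":34,"dy":-25,"twist":17},{"dx":36,"dy":-29,"twist":17},{"dx":38,"dy":-32.5,"twist":17}]' 0 40; python3 go.py 'w .48 0 .22' 'a -.04 .1 .18' 'a -.04 .1 .045'
```

```text
t 0.1 w [ 0.23  -0.634  0.23 ] an -0.2828 -0.672 F [ 0.3  0.3 -0.4] q [-1.37  0.29  1.58 -0.    1.28 -0.15] twist 17.0
w .48 0 .22 [ 45.1 -51.1   1.1] dist 0.682
a -.04 .1 .18 [ 45.8 -66.7   5.2] dist 0.811
a -.04 .1 .045 [ 45.8 -66.7  18.7] dist 0.83$[0]: bad value
```

```bash
python3 -m pendant '[{"dx":5.2,"dy":-2.6,"dz":0,"twist":4},{"dx":10.4,"dy":-5.2,"dz":0,"twist":8},{"dx":15.7,"dy":-7.8,"dz":0,"twist":12},{"dx":21,"dy":-10.5,"dz":0,"twist":15},{"dx":25.5,"dy":-12.8,"dz":0,"twist":17},{"dx":29,"dy":-16,"dz":0,"twist":17},{"dx":31.5,"dy":-20.5,"dz":0,"twist":17},{"dx":34,"dy":-25,"dz":0,"twist":17},{"dx":36,"dy":-29,"dz":0,"twist":17},{"dx":38,"dy":-32.5,"dz":0,"twist":17}]' 0 40; python3 go.py 'w .48 0 .22' 'a -.04 .1 .18' 'a -.04 .1 .045'
```

```text
time: 1.35
eef_pos: [0.4763, -0.1976, 0.2308]
tcp_rot: [1.0, 0.026, -0.0, -0.0]
contact_force: [0.3, -0.3, 0.7]
opening: -0.0
finger_force: 0.0
t 1.35 w [ 0.4763 -0.1976  0.2308] an -0.0147 -0.2487 F [ 0.3 -0.3  0.7] q [-0.59 -0.07  1.96  0.    1.25  0.93] twist 0.0
w .48 0 .22 [  1.4 -19.7   1.1] dist 0.198
a -.04 .1 .18 [ -2.5 -34.9   5.1] dist 0.353
a -.04 .1 .045 [ -2.5 -34.9  18.6] dist 0.396
```

```bash
python3 -m pendant '[{"dx":0,"dy":-5.5,"dz":0,"twist":0},{"dx":0,"dy":-11,"dz":0,"twist":0},{"dx":0,"dy":-16.5,"dz":0,"twist":0},{"dx":-0.5,"dy":-22,"dz":1,"twist":0},{"dx":-1.5,"dy":-27,"dz":2,"twist":0},{"dx":-2.5,"dy":-32,"dz":4,"twist":0},{"dx":-2.8,"dy":-34.5,"dz":7,"twist":0},{"dx":-2.8,"dy":-34.9,"dz":10,"twist":0},{"dx":-2.8,"dy":-34.9,"dz":10,"twist":0}]'; python3 go.py 'a -.04 .1 .045'
python3 - <<'E'
from h import *
snap('top');snap('side')
crop('side',230,130,150,110,5.3,'pics/s1.png')
T=load('top');S=load('side')
E
```

```text
time: 2.48
eef_pos: [0.4282, 0.1478, 0.1286]
tcp_rot: [1.0, 0.026, -0.003, 0.0]
contact_force: [0.5, -1.3, 0.5]
opening: -0.001
finger_force: 0.0
t 2.475 w [0.4282 0.1478 0.1286] an -0.0453 0.0987 F [ 0.5 -1.3  0.5] q [ 0.11 -0.1   2.19 -0.    1.06  1.63] twist 0.1
a -.04 .1 .045 [ 0.6 -0.1  8.4] dist 0.084
```

View pics/s1.png

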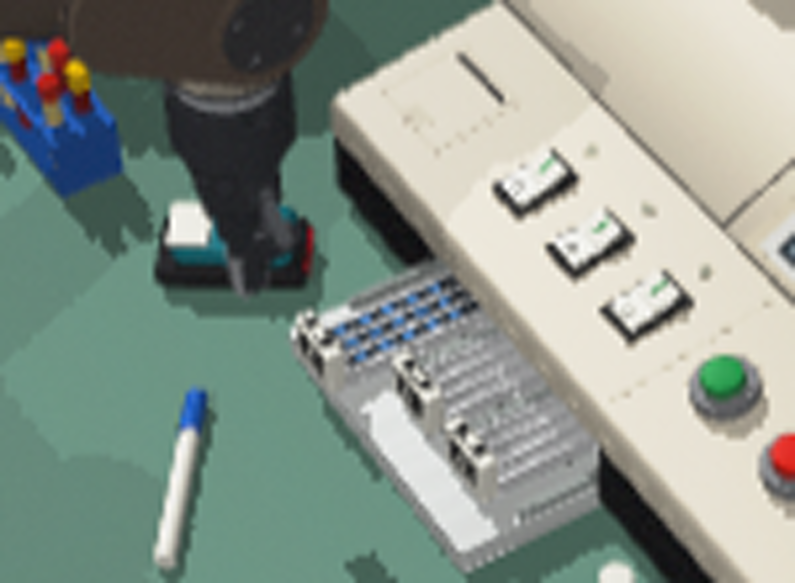

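The side crop shows the shut fingers at (250,290), hovering in front of the loaded handle at (318,345) and clear of everything. I'll descend and start pushing.

```bash
python3 -m pendant '[{"dx":0,"dy":-0.1,"dz":3,"twist":0},{"dx":0,"dy":-0.1,"dz":6,"twist":0},{"dx":0,"dy":-0.1,"dz":8.5,"twist":0},{"dx":1,"dy":-0.1,"dz":8.5,"twist":0},{"dx":2,"dy":-0.1,"dz":8.5,"twist":0},{"dx":3,"dy":-0.1,"dz":8.5,"twist":0},{"dx":4,"dy":-0.1,"dz":8.5,"twist":0},{"dx":5,"dy":-0.1,"dz":8.5,"twist":0},{"dx":5,"dy":-0.1,"dz":8.5,"twist":0}]'; python3 go.py 'a .019 .1 .043'
```

```text
time: 3.7
eef_pos: [0.482, 0.1512, 0.0466]
tcp_rot: [1.0, 0.026, 0.001, -0.0]
contact_force: [0.5, -0.2, -0.1]
opening: 0.001
finger_force: 0.0
t 3.7 w [0.482  0.1512 0.0466] an 0.0086 0.0994 F [ 0.5 -0.2 -0.1] q [ 0.1   0.15  2.11 -0.    0.87  1.62] twist 0.0
a .019 .1 .043 [ 1.  -0.1  0.4] dist 0.011
```

```bash
python3 -m pendant '[{"dx":0.4,"dy":0,"dz":0.2,"twist":0},{"dx":0.8,"dy":0,"dz":0.2,"twist":0},{"dx":1.0,"dy":0,"dz":0.2,"twist":0},{"dx":1.0,"dy":0,"dz":0.2,"twist":0}]'; python3 -m pendant '[{"dx":0.2,"dy":0,"dz":0,"twist":0},{"dx":0.2,"dy":0,"dz":0,"twist":0}]'; python3 go.py
```

```text
time: 4.2
eef_pos: [0.4904, 0.1517, 0.044]
tcp_rot: [1.0, 0.026, -0.0, 0.0]
contact_force: [-1.4, 0.3, -1.5]
opening: -0.0
finger_force: 0.7
time: 4.45
eef_pos: [0.4925, 0.1517, 0.0441]
tcp_rot: [1.0, 0.026, -0.0, 0.0]
contact_force: [-1.5, 0.4, -0.9]
opening: -0.002
finger_force: 0.9
t 4.45 w [0.4925 0.1517 0.0441] an 0.0191 0.0994 F [-1.5  0.4 -0.9] q [ 0.1   0.18  2.09 -0.    0.88  1.62] twist 0.0
```

```bash
for i in 1 2 3; do :; done; python3 -m pendant '[{"dx":0.2,"dy":0,"dz":0,"twist":0},{"dx":0.3,"dy":0,"dz":0,"twist":0},{"dx":0.3,"dy":0,"dz":0,"twist":0}]'; python3 -m pendant '[{"dx":0.2,"dy":0,"dz":0,"twist":0},{"dx":0.3,"dy":0,"dz":0,"twist":0},{"dx":0.3,"dy":0,"dz":0,"twist":0}]'; python3 go.py
```

```text
time: 4.82
eef_pos: [0.4941, 0.1518, 0.0441]
tcp_rot: [1.0, 0.026, -0.002, 0.0]
contact_force: [-6.5, -1.4, 3.3]
opening: -0.001
finger_force: 3.2
time: 5.2
eef_pos: [0.4941, 0.1518, 0.0441]
tcp_rot: [1.0, 0.026, -0.007, 0.001]
contact_force: [-16.3, -2.1, 11.2]
opening: -0.001
finger_force: 7.8
t 5.2 w [0.4941 0.1518 0.0441] an 0.0208 0.0994 F [-16.3  -2.1  11.2] q [ 0.1   0.19  2.08 -0.    0.89  1.62] twist 0.1
```

The stop was reached: the force rose from 1.5 N to 16 N with no motion. I'll back off, rise and move above the left rocker.

```bash
python3 -m pendant '[{"dx":-2,"dy":0,"dz":0,"twist":0},{"dx":-2.5,"dy":0,"dz":-4,"twist":0},{"dx":-2.5,"dy":0,"dz":-9,"twist":0},{"dx":-1,"dy":0,"dz":-13,"twist":0},{"dx":4,"dy":0,"dz":-14,"twist":0},{"dx":9,"dy":0,"dz":-14,"twist":0},{"dx":13,"dy":0,"dz":-14,"twist":0},{"dx":15,"dy":0,"dz":-13,"twist":0},{"dx":15,"dy":0,"dz":-12.5,"twist":0},{"dx":15,"dy":0,"dz":-12.5,"twist":0}]'; python3 go.py 'a .177 .1 .14'
python3 - <<'E'
from h import *
snap('top');snap('side')
crop('side',270,130,140,105,5.6,'pics/s2.png')
E
```

```text
time: 6.45
eef_pos: [0.6479, 0.1597, 0.1688]
tcp_rot: [1.0, 0.026, -0.0, 0.0]
contact_force: [0.0, 0.1, -0.1]
opening: -0.002
finger_force: 0.0
t 6.45 w [0.6479 0.1597 0.1688] an 0.1748 0.0995 F [ 0.   0.1 -0.1] q [0.09 0.32 1.65 0.   1.17 1.61] twist 0.0
a .177 .1 .14 [ 0.2 -0.   2.9] dist 0.029
```

View pics/s2.png

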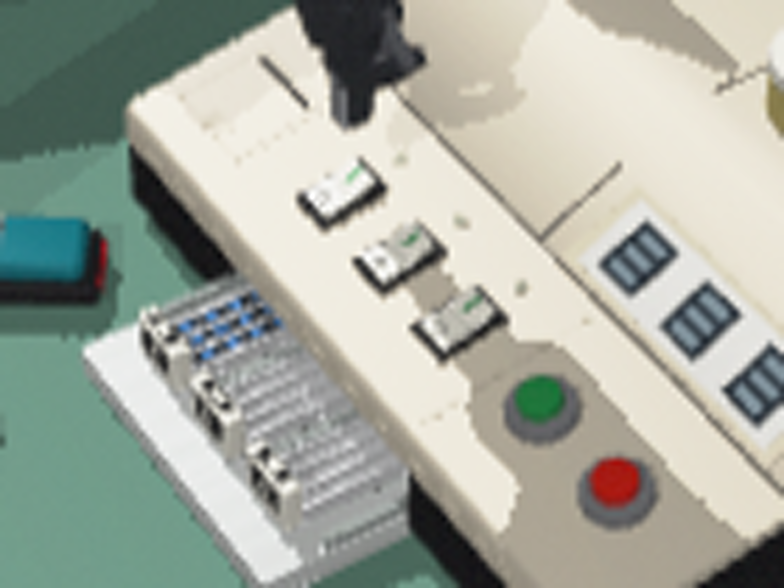

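The carrier is home, in line with the others (handles at (165,345), (217,410), (273,482)), and the finger is above the left rocker. Now I press down gently.

```bash
python3 -m pendant '[{"dx":0.3,"dy":0,"dz":2,"twist":0},{"dx":0.3,"dy":0,"dz":4,"twist":0},{"dx":0.3,"dy":0,"dz":4.6,"twist":0},{"dx":0.3,"dy":0,"dz":4.8,"twist":0},{"dx":0.3,"dy":0,"dz":4.8,"twist":0}]'; python3 go.py;  python3 -m pendant '[{"dx":0,"dy":0,"dz":0.2,"twist":0},{"dx":0,"dy":0,"dz":0.3,"twist":0},{"dx":0,"dy":0,"dz":0.3,"twist":0}]'; python3 go.py
```

```text
time: 7.18
eef_pos: [0.6513, 0.1599, 0.121]
tcp_rot: [1.0, 0.026, -0.0, -0.0]
contact_force: [0.3, -0.4, -0.4]
opening: -0.002
finger_force: 0.0
t 7.175 w [0.6513 0.1599 0.121 ] an 0.1781 0.0995 F [ 0.3 -0.4 -0.4] q [0.09 0.38 1.67 0.   1.09 1.61] twist 0.0
time: 7.55
eef_pos: [0.6518, 0.16, 0.12]
tcp_rot: [1.0, 0.026, 0.001, 0.0]
contact_force: [-2.5, -0.6, 5.6]
opening: 0.0
finger_force: 2.9
t 7.55 w [0.6518 0.16   0.12  ] an 0.1787 0.0996 F [-2.5 -0.6  5.6] q [ 0.09  0.38  1.67 -0.    1.09  1.61] twist 0.0
```

```bash
python3 -m pendant '[{"dx":0,"dy":0,"dz":0.2,"twist":0},{"dx":0,"dy":0,"dz":0.2,"twist":0}]'; python3 -m pendant '[{"dx":0,"dy":0,"dz":0.2,"twist":0},{"dx":0,"dy":0,"dz":0.2,"twist":0}]';python3 -m pendant '[{"dx":0,"dy":0,"dz":0.2,"twist":0},{"dx":0,"dy":0,"dz":0.2,"twist":0}]'; python3 go.py
```

```text
time: 7.8
eef_pos: [0.6519, 0.16, 0.1198]
tcp_rot: [1.0, 0.026, 0.0, 0.0]
contact_force: [-5.5, 0.1, 11.6]
opening: -0.002
finger_force: 6.0
time: 8.05
eef_pos: [0.652, 0.16, 0.1196]
tcp_rot: [1.0, 0.026, 0.0, 0.0]
contact_force: [-8.0, -0.6, 17.0]
opening: -0.002
finger_force: 9.2
time: 8.3
eef_pos: [0.6521, 0.16, 0.1194]
tcp_rot: [1.0, 0.026, 0.0, 0.0]
contact_force: [-11.5, -1.9, 23.4]
opening: -0.006
finger_force: 12.5
t 8.3 w [0.6521 0.16   0.1194] an 0.179 0.0996 F [-11.5  -1.9  23.4] q [ 0.09  0.38  1.67 -0.    1.09  1.61] twist 0.1
```

```bash
python3 - <<'E'
from h import *
snap('side')
crop('side',310,130,70,60,10,'pics/s3.png')
E
```

```text
(no output)
```

View pics/s3.png

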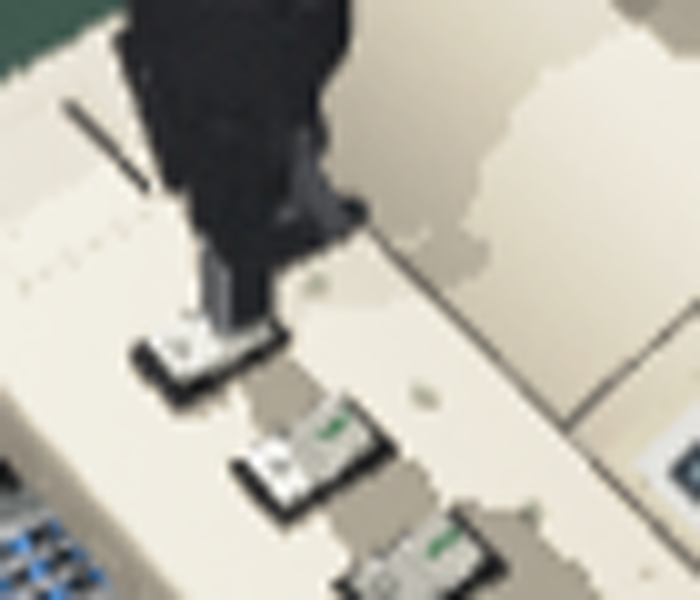

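The fingertip at (240,325) sits on the far half of the left rocker, which already looks tilted flush at its far end. I'll lift off and look.

```bash
python3 -m pendant '[{"dx":0,"dy":0,"dz":-2,"twist":0},{"dx":0,"dy":0,"dz":-6,"twist":0},{"dx":0,"dy":0,"dz":-6,"twist":0}]';python3 go.py; python3 - <<'E'
from h import *
snap('side')
crop('side',318,150,50,45,13,'pics/s4.png')
E
```

```text
time: 8.72
eef_pos: [0.654, 0.1602, 0.177]
tcp_rot: [1.0, 0.026, 0.004, -0.0]
contact_force: [-0.9, -0.6, 0.4]
opening: -0.003
finger_force: 0.0
t 8.725 w [0.654  0.1602 0.177 ] an 0.1809 0.0997 F [-0.9 -0.6  0.4] q [0.09 0.32 1.63 0.   1.18 1.61] twist 0.0
```

View pics/s4.png

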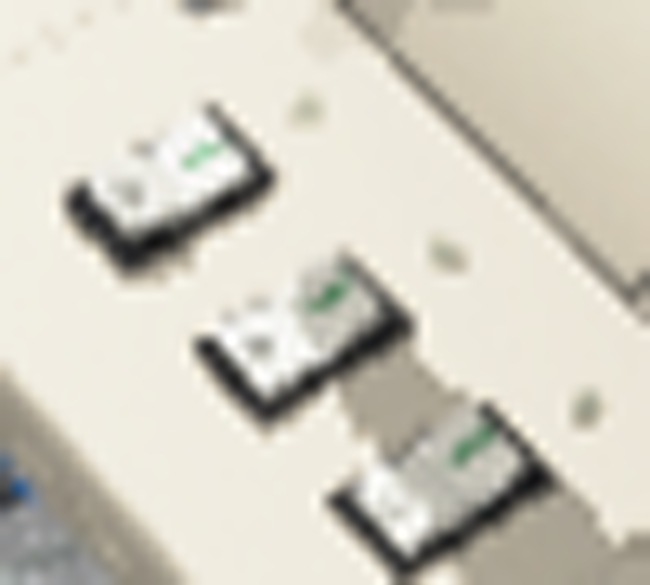

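```bash
python3 - <<'E'
from h import *
S=load('side');Q=(.4784,.0515,.0506);c,n=np.cos(Q[2]),np.sin(Q[2]);Rm=np.array([[c,n],[-n,c]])
K=S['camera_matrix'];V,U=np.mgrid[140:200,310:390];d=S['depth'][140:200,310:390]
P=np.stack([(U-K[0,2])/K[0,0]*d,-(V-K[1,2])/K[1,1]*d,-d],-1).reshape(-1,3)@S['rotation'].T+S['xyz']
A=np.c_[(P[:,:2]-Q[:2])@Rm.T,P[:,2]]; A[:,0]+=.003; A[:,1]+=.006  # side depth offset seen in fit
h=A[:,2]-(.095+.2*(A[:,0]-.1))
for y in(.1,.034,-.032):
    print(y,[ (round(float(np.median(h[m])*1000),1),int(m.sum())) for x in np.arange(.148,.2,.006) for m in[(abs(A[:,0]-x)<.003)&(abs(A[:,1]-y)<.009)]])
E
```

```text
0.1 [(1.2, 10), (8.2, 12), (8.4, 8), (5.9, 12), (83.8, 36), (73.3, 20), (8.5, 12), (6.9, 9), (0.1, 4)]
0.034 [(2.1, 14), (3.6, 9), (7.4, 9), (6.5, 10), (8.5, 11), (10.6, 10), (6.0, 13), (9.3, 1), (-1.4, 8)]
-0.032 [(2.4, 11), (5.5, 10), (4.0, 12), (7.6, 5), (6.0, 12), (7.0, 8), (11.2, 10), (4.0, 10), (-1.1, 6)]
```

The left rocker now lies flat at its far end with its near end raised, unlike the other two, and the hard stop was felt. It is on, so I move above the green key.

```bash
python3 -m pendant '[{"dx":-0.5,"dy":5,"dz":0,"twist":0},{"dx":-1,"dy":10.5,"dz":0,"twist":0},{"dx":-1.5,"dy":16,"dz":0,"twist":0},{"dx":-1.6,"dy":20.5,"dz":0,"twist":0},{"dx":-1.6,"dy":21.8,"dz":1,"twist":0},{"dx":-1.6,"dy":21.8,"dz":3,"twist":0},{"dx":-1.6,"dy":21.8,"dz":3,"twist":0}]'; python3 go.py 'a .165 -.118 .13'; python3 - <<'E'
from h import *
snap('side')
crop('side',330,150,80,70,8.5,'pics/s5.png')
E
```

```text
time: 9.65
eef_pos: [0.6442, -0.0567, 0.1379]
tcp_rot: [1.0, 0.026, -0.004, -0.001]
contact_force: [-0.6, 0.5, -0.3]
opening: -0.0
finger_force: 0.0
t 9.65 w [ 0.6442 -0.0567  0.1379] an 0.1601 -0.1164 F [-0.6  0.5 -0.3] q [-0.24  0.32  1.72  0.    1.12  1.27] twist 0.1
a .165 -.118 .13 [0.5 0.2 0.8] dist 0.009
```

View pics/s5.png

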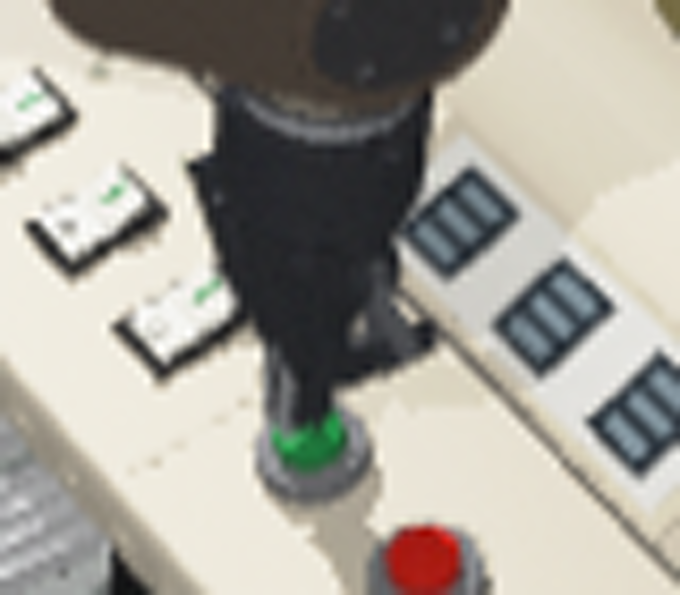

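The finger at (300,415) is right above the green key at (310,445). I press in small steps.

```bash
python3 -m pendant '[{"dx":0.5,"dy":0.1,"dz":0.3,"twist":0},{"dx":0.5,"dy":0.1,"dz":0.6,"twist":0},{"dx":0.5,"dy":0.1,"dz":0.8,"twist":0},{"dx":0.5,"dy":0.1,"dz":0.8,"twist":0}]'; python3 -m pendant '[{"dx":0,"dy":0,"dz":0.2,"twist":0},{"dx":0,"dy":0,"dz":0.2,"twist":0}]';python3 -m pendant '[{"dx":0,"dy":0,"dz":0.2,"twist":0},{"dx":0,"dy":0,"dz":0.2,"twist":0}]'; python3 go.py
```

```text
time: 10.2
eef_pos: [0.6515, -0.0592, 0.1342]
tcp_rot: [1.0, 0.026, -0.0, -0.0]
contact_force: [0.1, 0.6, -0.2]
opening: -0.001
finger_force: 0.0
time: 10.45
eef_pos: [0.6515, -0.0594, 0.1322]
tcp_rot: [1.0, 0.025, -0.0, -0.0]
contact_force: [-0.2, 0.6, -0.3]
opening: -0.001
finger_force: 0.0
time: 10.7
eef_pos: [0.6519, -0.0594, 0.1308]
tcp_rot: [1.0, 0.026, 0.0, 0.0]
contact_force: [-0.2, 0.3, 1.6]
opening: 0.001
finger_force: 1.0
t 10.7 w [ 0.6519 -0.0594  0.1308] an 0.1677 -0.1196 F [-0.2  0.3  1.6] q [-0.25  0.34  1.71  0.    1.1   1.27] twist 0.0
```

Contact at z ≈ 0.131. Now press the full travel.

```bash
python3 -m pendant '[{"dx":-0.05,"dy":0,"dz":0.2,"twist":0},{"dx":-0.1,"dy":0,"dz":0.4,"twist":0},{"dx":-0.1,"dy":0,"dz":0.4,"twist":0}]'; python3 -m pendant '[{"dx":0,"dy":0,"dz":0.2,"twist":0},{"dx":0,"dy":0,"dz":0.2,"twist":0}]';python3 -m pendant '[{"dx":0,"dy":0,"dz":0.2,"twist":0},{"dx":0,"dy":0,"dz":0.2,"twist":0}]'; python3 -m pendant '[{"dx":0,"dy":0,"dz":0.2,"twist":0},{"dx":0,"dy":0,"dz":0.2,"twist":0}]';  python3 go.py
```

```text
time: 11.08
eef_pos: [0.6517, -0.0596, 0.1273]
tcp_rot: [1.0, 0.026, 0.002, 0.0]
contact_force: [2.4, 0.5, 4.7]
opening: 0.004
finger_force: 2.0
time: 11.32
eef_pos: [0.6518, -0.0596, 0.1257]
tcp_rot: [1.0, 0.026, 0.002, 0.0]
contact_force: [1.7, 1.9, 6.6]
opening: -0.0
finger_force: 3.0
time: 11.58
eef_pos: [0.6519, -0.0596, 0.1255]
tcp_rot: [1.0, 0.026, 0.002, 0.0]
contact_force: [-1.6, 1.1, 12.5]
opening: 0.0
finger_force: 6.1
time: 11.82
eef_pos: [0.652, -0.0597, 0.1253]
tcp_rot: [1.0, 0.026, 0.001, 0.0]
contact_force: [-3.8, 1.8, 18.5]
opening: -0.001
finger_force: 9.3
t 11.825 w [ 0.652  -0.0597  0.1253] an 0.1678 -0.1198 F [-3.8  1.8 18.5] q [-0.25  0.34  1.71 -0.    1.09  1.27] twist 0.0
```

Hard stop after about 6 mm. I'll release, rise and take a last look.

```bash
python3 -m pendant '[{"dx":0,"dy":0,"dz":-1.5,"twist":0},{"dx":0,"dy":0,"dz":-5,"twist":0},{"dx":-3,"dy":0,"dz":-10,"twist":0},{"dx":-8,"dy":2,"dz":-12,"twist":0},{"dx":-13,"dy":5,"dz":-12,"twist":0},{"dx":-16,"dy":9,"dz":-12,"twist":0},{"dx":-16,"dy":14,"dz":-12,"twist":0},{"dx":-16,"dy":14,"dz":-12,"twist":0},{"dx":-16,"dy":14,"dz":-12,"twist":0}]'; python3 go.py; python3 - <<'E'
from h import *
snap('top')
crop('top',225,140,180,100,4.4,'pics/t6.png')
E
```

```text
time: 12.95
eef_pos: [0.4971, -0.2068, 0.2389]
tcp_rot: [1.0, 0.025, -0.002, -0.001]
contact_force: [-0.4, 0.3, -0.2]
opening: 0.005
finger_force: 0.0
t 12.95 w [ 0.4971 -0.2068  0.2389] an 0.0056 -0.2589 F [-0.4  0.3 -0.2] q [-0.58 -0.02  1.9   0.    1.26  0.94] twist -0.0
```

View pics/t6.png

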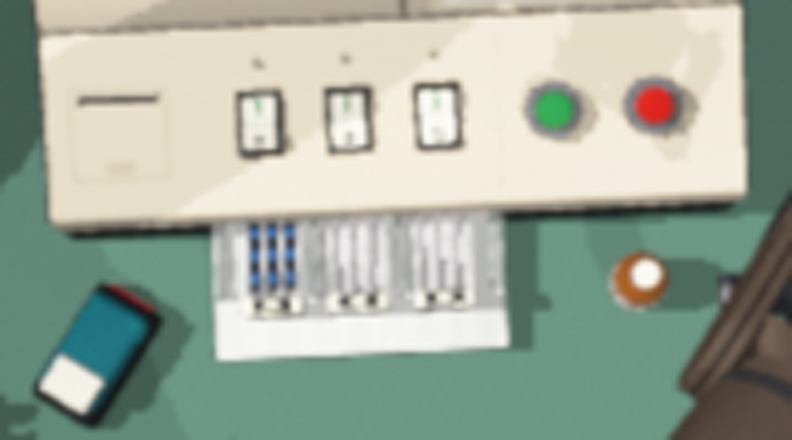

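The last view shows the handles level at (275,303), (357,300) and (442,297), the keys up, and the bottle and scanner where they were. Handing in.

```bash
python3 -c "from plant import ctrl; print(ctrl.sign_off())"
```

```text
the job is handed in; nothing more can be done
None
```

I pushed the loaded carrier (left lane) home against its stop, switched its rocker on, pressed the green start key fully in and let it spring back, and handed the job in at about 13 s; sign-off gave no verdict, and that the rocker is on is judged from the hard stop I felt and a close-up picture.

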